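# Walk the vortex mixer into its bench dock and lock it in

### The job

The heavy vortex mixer belongs in the aluminium dock on the bench beyond it. It is too heavy to shove straight: nudge its two robot-side corners forward in turn, never pressing on it with more than 19 N, until its far side sits square and fully home against the dock's stop; then swing the yellow keeper arm round behind it until it is fully closed, and let go. Keep the mixer flat on the bench and leave everything else where it stands.

Things in the scene. Friction and masses are not known exactly. Their poses are not given: they have to be found in the camera images.
- mixer: Dark blue vortex mixer, 3.4 kg, 165 (x) x 190 mm (y), on four feet (x -14 and +54, y +-35 mm). Origin: centre of its underside on the bench; x points away from the robot to the dock, y left. Robot-side face (8 mm behind its two black corner ribs) upright to 58 mm; above, a white panel slopes up and away at 43 degrees to 128 mm, with a black round platform on top (to 152 mm).
- pad_left (a point): Push point: rearmost line of the left black half-round rib (radius 8 mm, 10 to 56 mm high, slippery, on rubber: gives 1 mm per 4 N, at most 7 mm) on the mixer's robot side: 82.5 mm behind the mixer's origin, 85 mm left, 40 mm up. Pushed forward here with 9 to 13 N the mixer turns about a point some 40 mm right of and 20 mm ahead of its middle and stays where left; a straight shove needs over 19 N.
- pad_right (a point): Push point: the right black rib, mirror image of the left one (85 mm to the right); pushed, the mixer turns the other way.
- mixer_front_left (a point): Left corner of the mixer's far face (82.5 mm ahead of its origin, 95 mm to the left, 33 mm up), which goes against the stop. Once the other far corner rests on the stop, closing the last gap takes 11 to 15 N on this side's rib.
- mixer_front_right (a point): Right corner of the mixer's far face (95 mm to the right); likewise.
- dock: Aluminium dock fixed to the bench, open to the robot. Origin: middle of the stop's face at bench height; x points away from the robot into the stop, y left. Stop and cheeks 40 mm high; cheeks run 30 mm back from the stop, 210 mm apart, then flare out 30 degrees for 35 mm. Home: mixer's far face on the stop all along (origin at x = -82.5 mm, no yaw). Keeper post: x -176, y +145 mm.
- keeper (a joint): Angle of the yellow keeper arm about its upright post: 0 points along the dock's +y (open), pi/2 to -x (the robot), pi (end stop) to -y, closed behind the mixer. Closes counter-clockwise from above, stays where left (0.15 N m friction). Arm 12 mm thick, 110 mm long, 30 to 45 mm above the bench; closed it clears the home mixer by 5 mm and is blocked if the mixer sticks out.
- keeper_knob (a point): Red upright knob on the keeper arm, 18 mm diameter, from 45 to 87 mm above the bench, 100 mm from the hinge axis; this point lies on its axis 70 mm above the bench. Can be pinched from above or pushed.
- tube_rack: Bystander: blue tube rack 190 x 85 x 80 mm with capped tubes (to 94 mm), right of the dock. Origin under its centre.
- tip_box: Bystander: yellow and white tip box 85 x 125 x 53 mm left of the keeper and dock. Origin under its centre.
- jar: Bystander: white wide jar, 90 mm diameter, 125 mm high, left of the stop. Origin under its centre.
- amber_bottle: Bystander: amber bottle with blue cap, 56 mm diameter, 120 mm high, close by the dock's left cheek. Origin under its centre.
- timer: Bystander: white bench timer 50 x 70 x 22 mm right of the stop, beyond the rack. Origin under its centre.
- beaker: Bystander: clear beaker 64 mm diameter, 75 mm high, on the right, nearer the robot. Origin under its centre.

How it is judged:
On the way, in this order (a step that is already met when the one before it is completed fails the run):
1. the mixer is walked square and fully home against the dock's stop (x of each of mixer_front_left, mixer_front_right in the frame of dock above -0.0025 m and y of mixer in the frame of dock between -0.015 and 0.015 m and angle between mixer's own z axis and vertical below 0.05 rad), for 0.2 s.
2. the keeper arm is swung fully closed behind it (value of joint keeper above 3 rad), for 0.2 s.
At the end, for the whole second after the job is handed in: Both far corners of the mixer are within 2.5 mm of the dock's stop, the mixer stands flat between the cheeks (tilt under 0.05 rad, within 15 mm of the dock's middle), the keeper is closed (joint above 3.0 rad), and all is at rest (all of step 1 and value of joint keeper above 3 rad and linear speed of mixer below 0.01 m/s and velocity of joint keeper below 0.05 rad/s); the robot touches nothing.
It fails at once if the robot presses on the mixer with more than 19 N (contact force between any of the fingers, the arm and mixer above 19 N).
It fails at once if the mixer is tipped off its feet (angle between mixer's own z axis and vertical above 0.08 rad).
It fails at once if a bystander is moved more than 15 mm (distance of any of tube_rack, tip_box, jar, amber_bottle, timer, beaker from where it was at the start of the episode above 0.015 m).
It also fails if it takes over 72 s, if anything falls off the work surface, if the arm or the gripper's body presses on something with over 40 N, if the wrist force passes 120 N, or if a joint passes its speed limit or range.

### The arm

A 7-joint arm with a two-finger parallel gripper is mounted at the origin on the work surface. World frame = base frame: x ahead of the robot, y to its left, z up, the work surface at z = 0. Lengths are in m, angles in rad, forces in N, time in s.
With the tool pointing down it reaches from about 0.425 to 0.875 m from the base axis. Payload 4.7 kg.
Tool frame: the origin (TCP) lies midway between the tips of the shut fingers; the grasp point (between the pads) lies 19 mm behind it (robot.grasp_offset is the distance from the TCP to the grasp point, in m); z points along the fingers, y is the line along which they close (so a half turn about z gives the same grasp; the last joint's range is limited). The gripper opens to 87 mm and grips with 3 to 60 N. Pads are 19 mm wide; open, the fingers measure 117 mm over their backs; the gripper's body (75 mm by 190 mm) begins 51 mm behind the grasp point.
Start: joints at [0.014, 0.321, -0.07, 1.45, 0.023, 1.371, -0.057], TCP at [0.65, -0, 0.223] pointing down, gripper open.
Joint ranges: [-2.86, 2.86], [-0.3, 2.09], [-1.38, 1.24], [0.06, 2.45], [-1.56, 4.7], [0.09, 2.05], [-2.69, 2.69]. Speed limits (rad/s): [2.57, 2.57, 3.14, 3.14, 3.14, 3.14, 3.14].

### API

Orientations are given as a unit quaternion [x, y, z, w].
In Python, from station import monitor, optics, job, robot gives the robot as it stands.
- The arm moves only by the tool arm_command, never from a script. Its arguments are lists of equal length, an entry for each row: "fingers": the opening, from -1 (shut) to 1 (fully open); "xyz": the shift along the tool's x, y, z in parts of the range, where 1.0 means 75 cm, a list of three; "twist": the turn, a rotation vector about the tool's x, y, z in shares of 2 pi rad (1.0 is 2 pi rad), a list of three. A call has 1 to 20 rows; each row is the pose to reach, as a shift and turn from the pose commanded when the call began, along the tool's axes at that moment; what a row does not reach only later rows make up. A row lasts 1/12 s, in which the tool goes at most 41.7 mm and 7.16 degrees, less where a joint would pass 70% of its speed; a pose out of reach is approached as far as the arm can. A shift or turn number past 1, either way, is cut back to 1. A call with a gripper value outside its range is refused whole. The fingers move at their own pace and stop on an object; "squeeze" is the grip in N (left out, the last holds). Time passes only in rows, so rows that repeat a pose let the fingers close. It gives the time, the measured TCP pose, the force, the opening and the grip force at its end, in the units of the state.
- monitor.get_obs(): the state, without advancing time (a new reading comes with each control period).
- optics.capture(name): name is "scene" or "side" or "wrist"; returns a dict with "pixels" (480x640x3 uint8, red, green, blue), "z_map" (480x640 float32, m along the optical axis (not along the pixel's ray), 0 where there is no reading), "camera_matrix" (3x3 intrinsics, pixels), "pose" (4x4, takes a point from camera to world coordinates); the wrist camera has in their place "T_tool_cam" (4x4, takes a point from camera to tool coordinates, whose origin is the TCP and whose axes are the flange's). Camera axes: x right, y down, z forward; pixel columns grow to the right and rows downward; lengths in m; the calibration is good to about 2 mm. The wrist camera is an equidistant fisheye: a pixel r from the principal point sees the ray r / f radians off the axis. A picture is of the moment at which its call begins: read the wrist's pose just before it.
- job.job_done(): hands the job in; it is judged then, once.
Trained networks look in a picture, given as the dict that the camera call returned (one of the last four; its "shot" number tells which), for a name from the list of things; names that differ only in an ending like _2 or _b are one class to them, and where a whole thing is asked for, a point or a joint stands for the part that bears it (a point fixed in the world has none). Each returns a list of dicts, best first, with "conf" (0 to 1); they miss things now and then, are a little off and sometimes report something else, mostly with a low value. They report only what shows in the picture. A call takes as long as a camera call.
- optics.cut_out(thing, picture): "pixels" (480x640 bool, what is visible of it) and "box" ([left, top, right, bottom] in pixels, round what is visible of it).
The state is a dict: "t": time; "qpos": joint angles; "joint_velocities": joint speeds; "joint_torque": joint torques, N m; "ee_pos": TCP position; "orientation": TCP orientation; "contact_force": force on the tool from outside, world axes, zero at the start; "ft_torque": the same for the moment, N m; "finger_gap": finger opening in m; "gripper_force": force on a finger pad.
Only numpy, scipy, OpenCV 4.12 (cv2) and the standard library are available. Lean on these libraries where they do the work, as an engineer would, in place of code of your own. Each camera call takes 0.05 s, during which the arm holds its last target. There are 200 camera calls.

## Working session

There is one attempt and no reset: what is moved stays moved. The work goes in short steps, Python scripts to look and compute and a tool call to move; the robot and the scene stay as the last step left them, time stands still between calls to the robot, and variables do not carry over. Pictures are saved under pics/ and viewed, at most 10 in all, crops included, and the job is handed in when it is done.

Besides the shell and the picture viewer there is one more tool, called after "Request:" as a command line: name --argument value ..., lists and objects as JSON in quotes. arm_command: Moves the arm, as the interface text tells. Its arguments: {"type":"object","properties":{"fingers":{"type":"array","items":{"type":"number"}},"xyz":{"type":"array","items":{"type":"array","items":{"type":"number"}}},"twist":{"type":"array","items":{"type":"array","items":{"type":"number"}}},"squeeze":{"type":"number"}},"required":["fingers","xyz","twist"]}

```bash
mkdir -p pics; ls; cat > h.py <<'E'
import numpy as np, cv2
from station import monitor, optics, job, robot
from scipy.spatial.transform import Rotation as R
def cloud(p):
    z=p["z_map"];K=p["camera_matrix"];v,u=np.mgrid[:480,:640]
    c=np.stack([(u-K[0,2])*z/K[0,0],(v-K[1,2])*z/K[1,1],z],-1)
    w=c@p["pose"][:3,:3].T+p["pose"][:3,3]; w[z<=0]=np.nan; return w
def save(p,n): cv2.imwrite("pics/"+n,p["pixels"][:,:,::-1])
E
python3 - <<'E'
from h import *
o=monitor.get_obs();print({k:np.round(v,3) for k,v in o.items()})
ps=[]
for n in("scene","side"):
    p=optics.capture(n);ps.append(p["pixels"]);save(p,n+"0.png");np.savez(n+"0.npz",w=cloud(p),px=p["pixels"]);print(n,p["pose"].round(3).tolist())
    w=cloud(p)
    for t in("mixer","dock","keeper","keeper_knob"):
        for d in optics.cut_out(t,p)[:2]:
            m=d["pixels"];q=w[m];q=q[~np.isnan(q[:,0])];print(t,round(d["conf"],2),d["box"],np.percentile(q,[2,50,98],axis=0).round(3).tolist() if len(q) else None)
            np.save(f"m_{n}_{t}.npy",m) if d["conf"]>.5 else 0
E
```

```text
pics
{'t': np.float64(0.0), 'qpos': array([ 0.014,  0.322, -0.07 ,  1.452,  0.023,  1.371, -0.057]), 'joint_velocities': array([ 0.   ,  0.   , -0.   , -0.   ,  0.001, -0.001,  0.001]), 'joint_torque': array([-0.0000e+00, -4.9128e+01, -4.0400e-01, -3.1253e+01, -6.4000e-02,
        4.4000e-02,  0.0000e+00]), 'ee_pos': array([ 0.649, -0.   ,  0.221]), 'orientation': array([ 0.707,  0.707, -0.001, -0.001]), 'contact_force': array([0.776, 0.003, 0.061]), 'ft_torque': array([ 0.005, -0.018, -0.002]), 'gripper_force': np.float64(0.0), 'finger_gap': np.float64(0.087)}
scene [[-0.499, 0.507, -0.703, 1.465], [0.867, 0.279, -0.414, 0.567], [-0.014, -0.816, -0.578, 0.776], [0.0, 0.0, 0.0, 1.0]]
mixer 0.67 [274.1, 210.0, 382.5, 299.0] [[0.519, -0.019, 0.005], [0.655, 0.099, 0.081], [0.669, 0.168, 0.151]]
dock 0.8 [244.4, 246.3, 451.2, 328.0] [[0.484, -0.053, -0.003], [0.714, 0.136, 0.027], [0.73, 0.315, 0.079]]
dock 0.75 [270.8, 211.8, 381.3, 300.9] [[0.531, -0.011, 0.013], [0.656, 0.101, 0.082], [0.669, 0.168, 0.151]]
keeper 0.8 [391.9, 246.7, 448.5, 270.6] [[0.455, 0.212, -0.002], [0.516, 0.27
[... 250 characters left out ...]
0.168, 0.151]]
side [[-0.863, -0.357, 0.358, 0.206], [-0.505, 0.633, -0.587, 0.675], [-0.017, -0.687, -0.727, 0.828], [0.0, 0.0, 0.0, 1.0]]
mixer 0.7 [243.2, 168.8, 371.5, 299.6] [[0.503, -0.003, 0.016], [0.571, 0.108, 0.095], [0.657, 0.167, 0.154]]
dock 0.68 [204.8, 214.2, 298.2, 361.0] [[0.485, 0.096, 0.002], [0.654, 0.21, 0.026], [0.722, 0.317, 0.086]]
keeper 0.73 [273.2, 297.3, 292.7, 360.5] [[0.484, 0.21, -0.0], [0.515, 0.266, 0.046], [0.547, 0.318, 0.088]]
keeper_knob 0.91 [272.6, 295.7, 296.6, 363.5] [[0.484, 0.209, 0.031], [0.515, 0.263, 0.047], [0.548, 0.318, 0.088]]
keeper_knob 0.34 [275.3, 156.7, 314.0, 177.4] [[0.652, -0.164, 0.001], [0.729, -0.116, 0.023], [0.753, 0.007, 0.129]]
```

```bash
python3 -c "
import cv2;a=cv2.imread('pics/scene0.png');b=cv2.imread('pics/side0.png');cv2.imwrite('pics/s1.png',cv2.resize(a,(800,600)));cv2.imwrite('pics/s2.png',cv2.resize(b,(800,600)))"
```

```text
(no output)
```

View pics/s1.png

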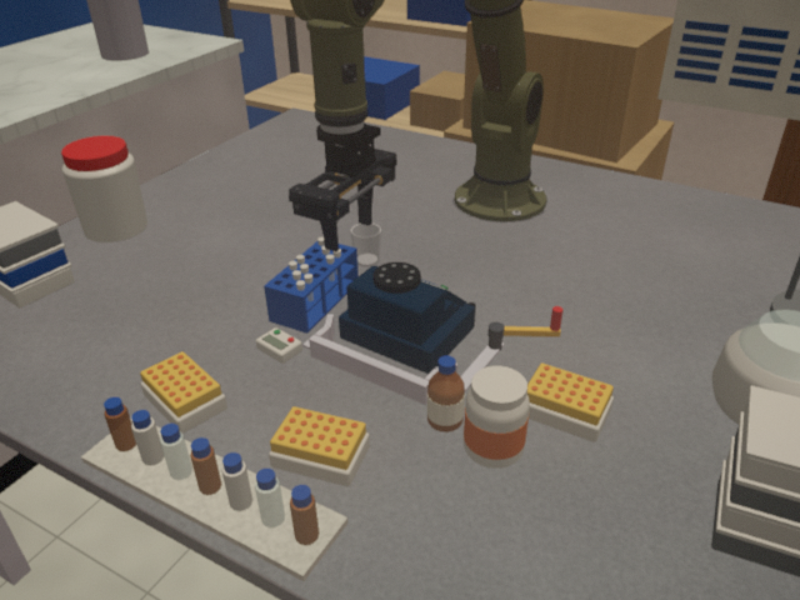

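View pics/s2.png

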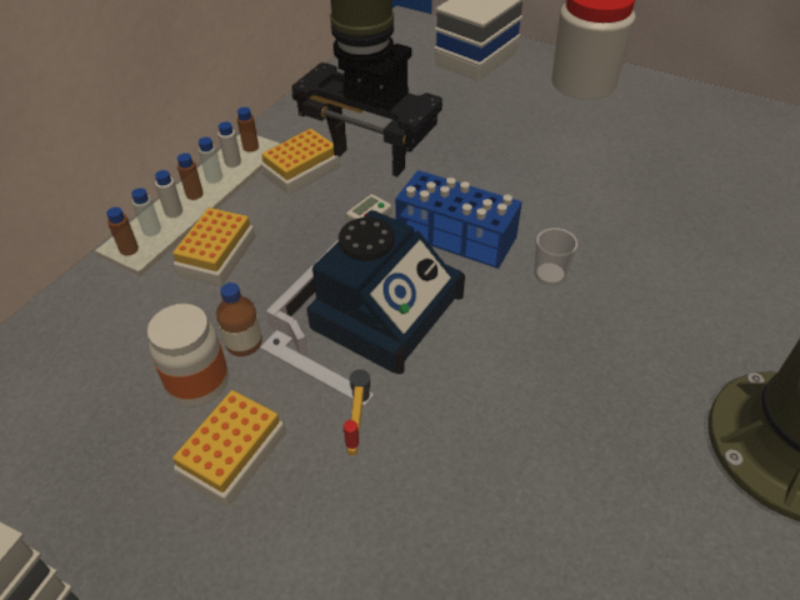

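The scene view shows the mixer just short of the dock at about (408,310), with the keeper open on the left at (530,330). The side view shows the mixer yawed, its left rib near (400,360) and the keeper knob at (351,436). Next I fit the poses from the depth.

```bash
python3 - <<'E'
import numpy as np,cv2
im=np.full((600,800,3),255,np.uint8) # x up:0.42..0.77 ; y left:  -0.12..0.345 -> 1.7px/mm
S=1700
def P(x,y): return int((0.345-y)*S),int((0.77-x)*S)
for n,cols in(("scene",[(0,0,255),(255,120,0)]),("side",[(0,140,0),(200,0,200)])):
    w=np.load(n+"0.npz")["w"].reshape(-1,3);w=w[~np.isnan(w[:,0])]
    for lo,hi,c in((.008,.043,cols[0]),(.043,.062,cols[1])):
        for x,y,z in w[(w[:,2]>lo)&(w[:,2]<hi)]:
            if .42<x<.77 and -.12<y<.345: cv2.circle(im,P(x,y),1,c,-1)
for x in np.arange(.45,.77,.05): cv2.line(im,P(x,.345),P(x,-.12),(200,200,200),1);cv2.putText(im,f"{x:.2f}",(2,P(x,0)[1]),0,.4,(0,0,0))
for y in np.arange(-.1,.34,.05): cv2.line(im,P(.42,y),P(.77,y),(200,200,200),1);cv2.putText(im,f"{y:.2f}",(P(0,y)[0],595),0,.4,(0,0,0))
cv2.imwrite("pics/top.png",im)
E
```

```text
(no output)
```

View pics/top.png

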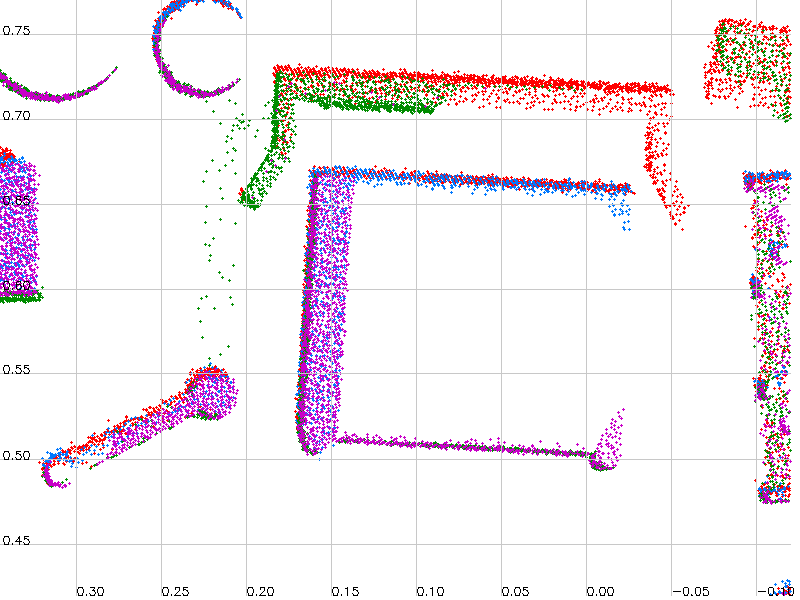

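```bash
cat > fit.py <<'E'
from h import *
from scipy.optimize import least_squares
def line(w,zr,xr,yr,f,dep='x'):  # fit x=a+b*(y) robustly
    m=(w[:,2]>zr[0])&(w[:,2]<zr[1])&(w[:,0]>xr[0])&(w[:,0]<xr[1])&(w[:,1]>yr[0])&(w[:,1]<yr[1]);q=w[m]
    i,j=(1,0) if dep=='x' else (0,1)
    u0=q[:,i].mean()
    r=least_squares(lambda p:p[0]+p[1]*(q[:,i]-u0)-q[:,j],[q[:,j].mean(),0],loss='soft_l1',f_scale=.001)
    return round(u0,4),r.x.round(4).tolist(),len(q)
E
python3 - <<'E'
from fit import *
W={}
for n in("scene","side"):
    w=np.load(n+"0.npz")["w"].reshape(-1,3);W[n]=w[~np.isnan(w[:,0])]
print("bench z",[np.median(w[(abs(w[:,2])<.015)&(w[:,0]>.3)&(w[:,0]<.8),2]).round(4) for w in W.values()])
s,d=W["scene"],W["side"]
print("mixer far",line(s,(.045,.056),(.65,.68),(-.01,.15),0))
print("mixer rear face",line(d,(.015,.055),(.49,.52),(.01,.13),0))
print("mixer left d",line(d,(.015,.054),(.53,.65),(.155,.175),0,'y'))
print("mixer left s",line(s,(.045,.054),(.53,.65),(.155,.175),0,'y'))
print("stop back s",line(s,(.008,.034),(.71,.74),(-.03,.17),0))
print("stop front d",line(d,(.01,.035),(.695,.713),(.10,.155),0))
print("stop top s",line(s,(.036,.044),(.69,.74),(-.03,.17),0))
print("cheek outer left d",line(d,(.008,.036),(.69,.725),(.16,.2),0,'y'))
for n,w in W.items():
    k=w[(w[:,2]>.05)&(w[:,2]<.08)&(w[:,0]>.47)&(w[:,0]<.53)&(w[:,1]>.29)&(w[:,1]<.33)]
    def c(q,r):
        f=least_squares(lambda p:np.hypot(q[:,0]-p[0],q[:,1]-p[1])-r,q[:,:2].mean(0),loss='soft_l1',f_scale=.001);return f.x.round(4)
    p=w[(w[:,2]>.05)&(w[:,2]<.08)&(w[:,0]>.50)&(w[:,0]<.58)&(w[:,1]>.19)&(w[:,1]<.25)]
    print(n,"knob",c(k,.009),len(k),"post",p[:,:2].mean(0).round(3),np.ptp(p[:,:2],0).round(3),len(p))
    r=w[(w[:,2]>.012)&(w[:,2]<.052)&(w[:,0]>.47)&(w[:,0]<.51)&(w[:,1]>-.03)&(w[:,1]<.01)]
    if len(r)>10: print("right rib",r.min(0),len(r))
    st=w[(w[:,0]>.69)&(w[:,0]<.74)&(w[:,1]>-.02)&(w[:,1]<.15)&(w[:,2]>.036)&(w[:,2]<.044)]
    if len(st): print(n,"stop top x range at y~.05-.15",len(st))
for n,w in W.items():
  for nm,(x0,x1,y0,y1) in dict(rack=(.4,.75,-.25,-.085),tip=(.55,.75,.3,.45),beak=(.3,.55,-.25,-.05)).items():
    q=w[(w[:,0]>x0)&(w[:,0]<x1)&(w[:,1]>y0)&(w[:,1]<y1)&(w[:,2]>.03)&(w[:,2]<.15)]
    if len(q): print(n,nm,q.min(0).round(3),q.max(0).round(3))
E
```

```text
bench z [np.float64(-0.0015), np.float64(0.0007)]
mixer far (np.float64(0.0748), [0.664, 0.0568], 322)
mixer rear face (np.float64(0.0718), [0.507, 0.0565], 440)
mixer left d (np.float64(0.5883), [0.1642, -0.0598], 698)
mixer left s (np.float64(0.5932), [0.1651, -0.0589], 103)
stop back s (np.float64(0.0751), [0.7236, 0.0484], 756)
stop front d (np.float64(0.1283), [0.7072, 0.0521], 202)
stop top s (np.float64(0.0724), [0.7175, 0.0487], 491)
cheek outer left d (np.float64(0.7074), [0.1827, -0.0645], 138)<stdin>:20: RuntimeWarning: Mean of empty slice.
  ret = um.true_divide(
Traceback (most recent call last):
ValueError: zero-size array to reduction operation maximum which has no identity
```

Careful with the scale: shifts go in shares of 75 cm and turns go in shares of 2 pi rad. That gives: 187 mm / 750 = 0.2493, -184 mm / 750 = -0.2453, 1.62 rad / 6.2832 = 0.2578.

Request:
arm_command --fingers '[-1,-1,-1,-1,-1,-1,-1,-1,-1,-1,-1,-1,-1,-1,-1,-1,-1,-1,-1,-1]' --xyz '[[0.2133,-0.2453,0],[0.2133,-0.2453,0],[0.2133,-0.2453,0],[0.2133,-0.2453,0],[0.2133,-0.2453,0],[0.2133,-0.2453,0],[0.2133,-0.2453,0],[0.2133,-0.2453,0.0667],[0.2133,-0.2453,0.1067],[0.2133,-0.2453,0.1067],[0.2133,-0.2453,0.1067],[0.2133,-0.2453,0.1067],[0.2133,-0.2453,0.1067],[0.2133,-0.2453,0.1333],[0.2133,-0.2453,0.1733],[0.2133,-0.2453,0.2133],[0.2133,-0.2453,0.2493],[0.2133,-0.2453,0.2493],[0.2133,-0.2453,0.2493],[0.2133,-0.2453,0.2493]]' --twist '[[0,0,0.2578],[0,0,0.2578],[0,0,0.2578],[0,0,0.2578],[0,0,0.2578],[0,0,0.2578],[0,0,0.2578],[0,0,0.2578],[0,0,0.2578],[0,0,0.2578],[0,0,0.2578],[0,0,0.2578],[0,0,0.2578],[0,0,0.2578],[0,0,0.2578],[0,0,0.2578],[0,0,0.2578],[0,0,0.2578],[0,0,0.2578],[0,0,0.2578]]'

```text
t: 2.17
ee_pos: [0.4672, 0.1604, 0.0371]
orientation: [1.0, -0.025, 0.001, -0.0]
contact_force: [1.2, -0.7, 0.5]
finger_gap: 0.0003
gripper_force: 0.0
```

In the tool's units: 27 mm / 750 = 0.036, 26 mm / 750 = 0.0347.

Request:
arm_command --fingers '[-1,-1,-1,-1,-1,-1,-1,-1,-1]' --xyz '[[0.0107,0,0.0013],[0.0213,0,0.0027],[0.0267,0,0.0027],[0.0293,0,0.0027],[0.0307,0,0.0027],[0.032,0,0.0027],[0.0333,0,0.0027],[0.0347,0,0.0027],[0.036,0,0.0027]]' --twist '[[0,0,0],[0,0,0],[0,0,0],[0,0,0],[0,0,0],[0,0,0],[0,0,0],[0,0,0],[0,0,0]]'

```text
t: 2.92
ee_pos: [0.4929, 0.1586, 0.0335]
orientation: [1.0, -0.025, -0.0, 0.0]
contact_force: [0.8, 0.2, -0.1]
finger_gap: 0.0005
gripper_force: 0.0
```

In the tool's units: 5 mm / 750 = 0.0067, 4 mm / 750 = 0.0053.

Request:
arm_command --fingers '[-1,-1,-1,-1,-1]' --xyz '[[0.0013,0,0],[0.0027,0,0],[0.004,0,0],[0.0053,0,0],[0.0067,0,0]]' --twist '[[0,0,0],[0,0,0],[0,0,0],[0,0,0],[0,0,0]]'

```text
t: 3.33
ee_pos: [0.496, 0.159, 0.033]
orientation: [1.0, -0.024, -0.002, 0.0]
contact_force: [-6.8, 1.6, 1.3]
finger_gap: 0.0003
gripper_force: 3.6
```

In the tool's units: 6 mm / 750 = 0.008, 5 mm / 750 = 0.0067.

Request:
arm_command --fingers '[-1,-1,-1,-1,-1,-1]' --xyz '[[0.0013,0,0],[0.0027,0,0],[0.004,0,0],[0.0053,0,0],[0.0067,0,0],[0.008,0,0]]' --twist '[[0,0,0],[0,0,0],[0,0,0],[0,0,0],[0,0,0],[0,0,0]]'

```text
t: 3.83
ee_pos: [0.4979, 0.1591, 0.0317]
orientation: [1.0, -0.024, -0.006, 0.001]
contact_force: [-13.1, 4.5, 2.8]
finger_gap: 0.0004
gripper_force: 7.1
```

```bash
cat > track.py <<'E'
from fit import *
import sys
def track(side=True):
    p=optics.capture("scene");w=cloud(p).reshape(-1,3);w=w[~np.isnan(w[:,0])]
    # scene: far face & left face, dock frame
    f=line(w,(.045,.056),(.64,.72),(-.01,.15),0); l=line(w,(.045,.054),(.56,.67),(.145,.185),0,'y')
    print("far x@y.075",round(f[1][0]+f[1][1]*(.0748-f[0]),4),"slope",f[1][1],f[2]," left y@x.6",round(l[1][0]+l[1][1]*(.6-l[0]),4),"slope",l[1][1],l[2])
    return p
if __name__=="__main__":
    o=monitor.get_obs();print(o["t"],o["ee_pos"].round(4),o["contact_force"].round(1),R.from_quat(o["orientation"]).as_rotvec().round(3))
    p=track()
    if len(sys.argv)>1: save(optics.capture("side"),sys.argv[1])
E
python3 track.py side1.png
```

```text
3.8333 [0.4979 0.1591 0.0317] [-13.1   4.5   2.8] [ 3.139 -0.075 -0.019]
far x@y.075 0.6639 slope 0.0511 335  left y@x.6 0.1643 slope -0.0768 121
```

View pics/side1.png

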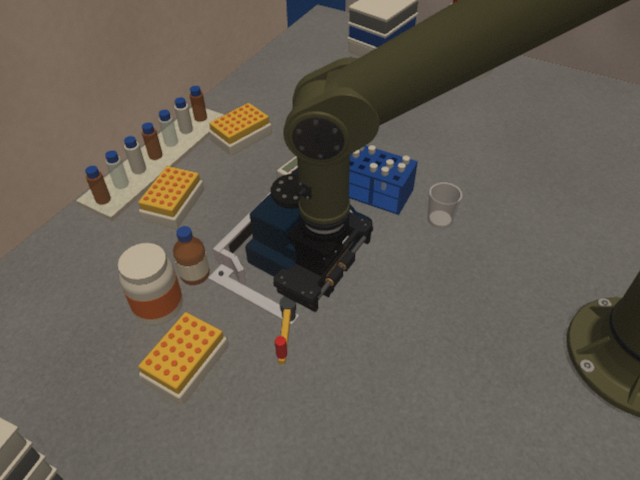

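In the tool's units: 1 mm / 750 = 0.0013.

Request:
arm_command --fingers '[-1,-1,-1]' --xyz '[[0.0013,0,0],[0.0013,0,0],[0.0013,0,0]]' --twist '[[0,0,0],[0,0,0],[0,0,0]]'

```text
t: 4.18
ee_pos: [0.4989, 0.1597, 0.0317]
orientation: [1.0, -0.024, -0.006, 0.0]
contact_force: [-11.2, 3.6, 2.3]
finger_gap: 0.0008
gripper_force: 6.8
```

In the tool's units: 8 mm / 750 = 0.0107, 7 mm / 750 = 0.0093.

Request:
arm_command --fingers '[-1,-1,-1,-1,-1,-1,-1,-1]' --xyz '[[0.0013,0,0],[0.0027,0,0],[0.004,0,0],[0.0053,0,0],[0.0067,0,0],[0.008,0,0],[0.0093,0,0],[0.0107,0,0]]' --twist '[[0,0,0],[0,0,0],[0,0,0],[0,0,0],[0,0,0],[0,0,0],[0,0,0],[0,0,0]]'

```text
t: 4.85
ee_pos: [0.5061, 0.1616, 0.0315]
orientation: [1.0, -0.023, -0.006, -0.001]
contact_force: [-13.6, 8.1, 0.3]
finger_gap: 0.0002
gripper_force: 8.1
```

```bash
python3 track.py
```

```text
4.85 [0.5061 0.1616 0.0315] [-13.6   8.1   0.3] [-3.139  0.071  0.02 ]
far x@y.075 0.6675 slope 0.1107 340  left y@x.6 0.1638 slope -0.1102 118
```

In the tool's units: 165 mm / 750 = 0.22, 130 mm / 750 = 0.1733.

Request:
arm_command --fingers '[-1,-1,-1,-1,-1,-1,-1,-1,-1,-1]' --xyz '[[-0.0293,0,0],[-0.0587,0.0133,0],[-0.064,0.0667,0],[-0.064,0.12,0],[-0.064,0.1733,0],[-0.0613,0.22,0],[-0.0587,0.22,0],[-0.0453,0.22,0],[-0.0347,0.22,0],[-0.0333,0.22,0]]' --twist '[[0,0,0],[0,0,0],[0,0,0],[0,0,0],[0,0,0],[0,0,0],[0,0,0],[0,0,0],[0,0,0],[0,0,0]]'

```text
t: 5.73
ee_pos: [0.4827, -0.0046, 0.0341]
orientation: [1.0, -0.024, 0.002, -0.0]
contact_force: [0.0, 0.4, -0.0]
finger_gap: 0.0005
gripper_force: 0.0
```

In the tool's units: 20 mm / 750 = 0.0267, 19 mm / 750 = 0.0253.

Request:
arm_command --fingers '[-1,-1,-1,-1,-1,-1,-1,-1,-1,-1,-1,-1,-1,-1,-1,-1]' --xyz '[[0.0027,0,0],[0.0053,0,0],[0.008,0,0],[0.0107,0,0],[0.012,0,0],[0.0133,0,0],[0.0147,0,0],[0.016,0,0],[0.0173,0.0013,0],[0.0187,0.0024,0],[0.02,0.0035,0],[0.0213,0.0045,0],[0.0227,0.0056,0],[0.024,0.0067,0],[0.0253,0.0077,0],[0.0267,0.0088,0]]' --twist '[[0,0,0],[0,0,0],[0,0,0],[0,0,0],[0,0,0],[0,0,0],[0,0,0],[0,0,0],[0,0,0],[0,0,0],[0,0,0],[0,0,0],[0,0,0],[0,0,0],[0,0,0],[0,0,0]]'

```text
t: 7.07
ee_pos: [0.4936, -0.0132, 0.0313]
orientation: [1.0, -0.024, -0.006, 0.0]
contact_force: [-11.2, -0.5, 2.0]
finger_gap: 0.0005
gripper_force: 5.4
```

```bash
python3 track.py
```

```text
7.0667 [ 0.4936 -0.0132  0.0313] [-11.2  -0.5   2. ] [ 3.14  -0.076 -0.02 ]
far x@y.075 0.6695 slope 0.0444 340  left y@x.6 0.1632 slope -0.0489 111
```

In the tool's units: 8 mm / 750 = 0.0107, 7 mm / 750 = 0.0093.

Request:
arm_command --fingers '[-1,-1,-1,-1,-1,-1,-1,-1]' --xyz '[[0.0013,0.0011,0],[0.0027,0.0021,0],[0.004,0.0032,0],[0.0053,0.0043,0],[0.0067,0.0053,0],[0.008,0.0064,0],[0.0093,0.0075,0],[0.0107,0.0085,0]]' --twist '[[0,0,0],[0,0,0],[0,0,0],[0,0,0],[0,0,0],[0,0,0],[0,0,0],[0,0,0]]'

```text
t: 7.78
ee_pos: [0.5017, -0.02, 0.0313]
orientation: [1.0, -0.024, -0.006, 0.0]
contact_force: [-9.5, 0.2, 0.2]
finger_gap: 0.0001
gripper_force: 4.7
```

```bash
python3 track.py
```

```text
7.7833 [ 0.5017 -0.02    0.0313] [-9.5  0.2  0.2] [ 3.14  -0.076 -0.018]
far x@y.075 0.6717 slope -0.0282 345  left y@x.6 0.1623 slope 0.011 110
```

In the tool's units: -174 mm / 750 = -0.232, -168 mm / 750 = -0.224.

Request:
arm_command --fingers '[-1,-1,-1,-1,-1,-1,-1,-1,-1,-1,-1,-1,-1,-1,-1,-1,-1,-1,-1,-1]' --xyz '[[-0.0333,-0.0067,0],[-0.0467,-0.06,0],[-0.0467,-0.1133,0],[-0.0467,-0.1667,0],[-0.0427,-0.22,0],[-0.0373,-0.224,0],[-0.032,-0.224,0],[-0.028,-0.224,0],[-0.024,-0.224,0],[-0.0213,-0.224,0],[-0.0193,-0.224,0],[-0.0173,-0.224,0],[-0.016,-0.2247,0],[-0.0147,-0.2256,0],[-0.0133,-0.2267,0],[-0.012,-0.2277,0],[-0.0107,-0.2288,0],[-0.0093,-0.2299,0],[-0.008,-0.2309,0],[-0.0067,-0.232,0]]' --twist '[[0,0,0],[0,0,0],[0,0,0],[0,0,0],[0,0,0],[0,0,0],[0,0,0],[0,0,0],[0,0,0],[0,0,0],[0,0,0],[0,0,0],[0,0,0],[0,0,0],[0,0,0],[0,0,0],[0,0,0],[0,0,0],[0,0,0],[0,0,0]]'

```text
t: 9.5
ee_pos: [0.5039, 0.153, 0.0311]
orientation: [1.0, -0.025, -0.007, 0.001]
contact_force: [-12.8, 2.9, 2.7]
finger_gap: 0.0004
gripper_force: 6.9
```

```bash
python3 track.py
```

```text
9.5 [0.5039 0.153  0.0311] [-12.8   2.9   2.7] [ 3.139 -0.079 -0.022]
far x@y.075 0.6738 slope 0.0104 344  left y@x.6 0.162 slope -0.0081 102
```

In the tool's units: 9 mm / 750 = 0.012, -8.2 mm / 750 = -0.0109.

Request:
arm_command --fingers '[-1,-1,-1,-1,-1,-1,-1,-1,-1]' --xyz '[[0.0013,-0.0013,0],[0.0027,-0.0027,0],[0.004,-0.004,0],[0.0053,-0.0053,0],[0.0067,-0.0067,0],[0.008,-0.0077,0],[0.0093,-0.0088,0],[0.0107,-0.0099,0],[0.012,-0.0109,0]]' --twist '[[0,0,0],[0,0,0],[0,0,0],[0,0,0],[0,0,0],[0,0,0],[0,0,0],[0,0,0],[0,0,0]]'

```text
t: 10.3
ee_pos: [0.5143, 0.16, 0.0311]
orientation: [1.0, -0.025, -0.006, 0.001]
contact_force: [-10.4, 2.2, 0.2]
finger_gap: 0.0007
gripper_force: 5.3
```

```bash
python3 track.py
```

```text
10.3 [0.5143 0.16   0.0311] [-10.4   2.2   0.2] [ 3.138 -0.08  -0.019]
far x@y.075 0.678 slope 0.0877 353  left y@x.6 0.1633 slope -0.1018 113
```

In the tool's units: 178.8 mm / 750 = 0.2384, 172 mm / 750 = 0.2293.

Request:
arm_command --fingers '[-1,-1,-1,-1,-1,-1,-1,-1,-1,-1,-1,-1,-1,-1,-1,-1,-1,-1,-1,-1]' --xyz '[[-0.0333,0.0067,0],[-0.048,0.06,0],[-0.048,0.1133,0],[-0.048,0.1667,0],[-0.0427,0.22,0],[-0.0333,0.2293,0],[-0.0267,0.2293,0],[-0.0227,0.2293,0],[-0.0193,0.2293,0],[-0.0167,0.2293,0],[-0.0147,0.2293,0],[-0.0133,0.23,0],[-0.012,0.2309,0],[-0.0107,0.232,0],[-0.0093,0.2331,0],[-0.008,0.2341,0],[-0.0067,0.2352,0],[-0.0053,0.2363,0],[-0.004,0.2373,0],[-0.0027,0.2384,0]]' --twist '[[0,0,0],[0,0,0],[0,0,0],[0,0,0],[0,0,0],[0,0,0],[0,0,0],[0,0,0],[0,0,0],[0,0,0],[0,0,0],[0,0,0],[0,0,0],[0,0,0],[0,0,0],[0,0,0],[0,0,0],[0,0,0],[0,0,0],[0,0,0]]'

```text
t: 12.02
ee_pos: [0.5039, -0.0148, 0.0314]
orientation: [1.0, -0.023, -0.006, -0.0]
contact_force: [-10.0, 1.0, 1.6]
finger_gap: 0.0003
gripper_force: 5.4
```

In the tool's units: 8 mm / 750 = 0.0107, 1.6 mm / 750 = 0.0021.

Request:
arm_command --fingers '[-1,-1,-1,-1,-1,-1,-1,-1]' --xyz '[[0.0013,0.0011,0],[0.0027,0.0021,0],[0.004,0.0032,0],[0.0053,0.0043,0],[0.0067,0.0053,0],[0.008,0.0064,0],[0.0093,0.0075,0],[0.0107,0.0085,0]]' --twist '[[0,0,0],[0,0,0],[0,0,0],[0,0,0],[0,0,0],[0,0,0],[0,0,0],[0,0,0]]'

```text
t: 12.68
ee_pos: [0.5118, -0.0218, 0.0313]
orientation: [1.0, -0.023, -0.006, -0.0]
contact_force: [-9.4, 0.7, 0.9]
finger_gap: 0.0006
gripper_force: 5.0
```

```bash
python3 track.py
```

```text
12.6833 [ 0.5118 -0.0218  0.0313] [-9.4  0.7  0.9] [-3.141  0.072  0.018]
far x@y.075 0.6812 slope -0.0311 368  left y@x.6 0.1605 slope 0.0239 91
```

In the tool's units: -178.5 mm / 750 = -0.238, -125 mm / 750 = -0.1667.

Request:
arm_command --fingers '[-1,-1,-1,-1,-1,-1,-1,-1,-1,-1,-1,-1,-1,-1,-1,-1,-1,-1,-1,-1]' --xyz '[[-0.0333,-0.0067,0],[-0.048,-0.06,0],[-0.048,-0.1133,0],[-0.048,-0.1667,0],[-0.044,-0.22,0],[-0.0373,-0.2267,0],[-0.0307,-0.2267,0],[-0.0267,-0.2267,0],[-0.0233,-0.2267,0],[-0.0207,-0.2267,0],[-0.0187,-0.2267,0],[-0.0173,-0.2273,0],[-0.016,-0.2287,0],[-0.0147,-0.23,0],[-0.0133,-0.2313,0],[-0.012,-0.2327,0],[-0.0107,-0.234,0],[-0.0093,-0.2353,0],[-0.008,-0.2367,0],[-0.0067,-0.238,0]]' --twist '[[0,0,0],[0,0,0],[0,0,0],[0,0,0],[0,0,0],[0,0,0],[0,0,0],[0,0,0],[0,0,0],[0,0,0],[0,0,0],[0,0,0],[0,0,0],[0,0,0],[0,0,0],[0,0,0],[0,0,0],[0,0,0],[0,0,0],[0,0,0]]'

```text
t: 14.4
ee_pos: [0.5147, 0.1532, 0.0312]
orientation: [1.0, -0.025, -0.006, 0.001]
contact_force: [-11.5, 1.0, 1.8]
finger_gap: 0.0008
gripper_force: 5.7
```

In the tool's units: -7 mm / 750 = -0.0093, -6 mm / 750 = -0.008.

Request:
arm_command --fingers '[-1,-1,-1,-1,-1,-1,-1]' --xyz '[[0.0013,-0.0013,0],[0.0027,-0.0027,0],[0.004,-0.004,0],[0.0053,-0.0053,0],[0.0067,-0.0067,0],[0.008,-0.008,0],[0.0093,-0.0093,0]]' --twist '[[0,0,0],[0,0,0],[0,0,0],[0,0,0],[0,0,0],[0,0,0],[0,0,0]]'

```text
t: 14.98
ee_pos: [0.5228, 0.1595, 0.0312]
orientation: [1.0, -0.026, -0.006, 0.001]
contact_force: [-9.6, 0.4, 0.1]
finger_gap: 0.0006
gripper_force: 4.8
```

```bash
python3 track.py
```

```text
14.9833 [0.5228 0.1595 0.0312] [-9.6  0.4  0.1] [ 3.138 -0.08  -0.018]
far x@y.075 0.687 slope 0.091 352  left y@x.6 0.1633 slope -0.0894 116
```

In the tool's units: 179.8 mm / 750 = 0.2397, 179 mm / 750 = 0.2387.

Request:
arm_command --fingers '[-1,-1,-1,-1,-1,-1,-1,-1,-1,-1,-1,-1,-1,-1,-1,-1,-1,-1,-1,-1]' --xyz '[[-0.0333,0.0067,0],[-0.048,0.06,0],[-0.048,0.1133,0],[-0.048,0.1667,0],[-0.0427,0.22,0],[-0.0333,0.2307,0],[-0.0253,0.2307,0],[-0.0213,0.2307,0],[-0.018,0.2307,0],[-0.0153,0.2307,0],[-0.0133,0.2307,0],[-0.012,0.2313,0],[-0.0107,0.2323,0],[-0.0093,0.2333,0],[-0.008,0.2344,0],[-0.0067,0.2355,0],[-0.0053,0.2365,0],[-0.004,0.2376,0],[-0.0027,0.2387,0],[-0.0013,0.2397,0]]' --twist '[[0,0,0],[0,0,0],[0,0,0],[0,0,0],[0,0,0],[0,0,0],[0,0,0],[0,0,0],[0,0,0],[0,0,0],[0,0,0],[0,0,0],[0,0,0],[0,0,0],[0,0,0],[0,0,0],[0,0,0],[0,0,0],[0,0,0],[0,0,0]]'

```text
t: 16.7
ee_pos: [0.5129, -0.0158, 0.0314]
orientation: [1.0, -0.023, -0.006, -0.0]
contact_force: [-10.8, 1.2, 1.5]
finger_gap: 0.0002
gripper_force: 5.4
```

In the tool's units: 5 mm / 750 = 0.0067, 4 mm / 750 = 0.0053.

Request:
arm_command --fingers '[-1,-1,-1,-1,-1]' --xyz '[[0.0013,0.0011,0],[0.0027,0.0021,0],[0.004,0.0032,0],[0.0053,0.0043,0],[0.0067,0.0053,0]]' --twist '[[0,0,0],[0,0,0],[0,0,0],[0,0,0],[0,0,0]]'

```text
t: 17.12
ee_pos: [0.5178, -0.0202, 0.0314]
orientation: [1.0, -0.023, -0.006, -0.0]
contact_force: [-9.7, 0.2, 1.3]
finger_gap: 0.0003
gripper_force: 5.2
```

```bash
cat >> track.py <<'E'
    w=cloud(p).reshape(-1,3);w=w[~np.isnan(w[:,0])]
    print("stop back",line(w,(.008,.034),(.71,.74),(-.03,.17),0))
    st=w[(w[:,2]>.035)&(w[:,2]<.043)&(w[:,1]>.0)&(w[:,1]<.15)]; xr=st[:,0]-.05*(st[:,1]-.075); h,e=np.histogram(xr,np.arange(.66,.74,.004)); print(dict(zip(e.round(3).tolist(),h.tolist())))
E
python3 track.py
```

```text
17.1167 [ 0.5178 -0.0202  0.0314] [-9.7  0.2  1.3] [-3.14   0.072  0.018]
far x@y.075 0.6894 slope -0.0106 364  left y@x.6 0.1603 slope 0.0005 91
stop back (np.float64(0.074), [0.7236, 0.0511], 750)
{0.66: 0, 0.664: 0, 0.668: 0, 0.672: 0, 0.676: 0, 0.68: 1, 0.684: 42, 0.688: 97, 0.692: 45, 0.696: 1, 0.7: 0, 0.704: 9, 0.708: 63, 0.712: 90, 0.716: 90, 0.72: 112, 0.724: 48, 0.728: 0, 0.732: 0}
```

In the tool's units: 5 mm / 750 = 0.0067, 4 mm / 750 = 0.0053.

Request:
arm_command --fingers '[-1,-1,-1,-1,-1]' --xyz '[[0.0013,0.0011,0],[0.0027,0.0021,0],[0.004,0.0032,0],[0.0053,0.0043,0],[0.0067,0.0053,0]]' --twist '[[0,0,0],[0,0,0],[0,0,0],[0,0,0],[0,0,0]]'

```text
t: 17.58
ee_pos: [0.5229, -0.0244, 0.0313]
orientation: [1.0, -0.023, -0.006, -0.0]
contact_force: [-9.2, 0.2, -0.1]
finger_gap: 0.0003
gripper_force: 4.7
```

```bash
sed -i '/w=cloud(p).reshape(-1,3);w=w\[~np.isnan(w\[:,0\])\]$/{;}' track.py; python3 track.py | head -2
```

```text
17.5833 [ 0.5229 -0.0244  0.0313] [-9.2  0.2 -0.1] [-3.14   0.072  0.017]
far x@y.075 0.6905 slope -0.0506 373  left y@x.6 0.1589 slope 0.0396 88
```

In the tool's units: -178.5 mm / 750 = -0.238, -125 mm / 750 = -0.1667.

Request:
arm_command --fingers '[-1,-1,-1,-1,-1,-1,-1,-1,-1,-1,-1,-1,-1,-1,-1,-1,-1,-1,-1,-1]' --xyz '[[-0.0333,-0.0067,0],[-0.0507,-0.06,0],[-0.0507,-0.1133,0],[-0.0507,-0.1667,0],[-0.0467,-0.22,0],[-0.04,-0.2267,0],[-0.0347,-0.2267,0],[-0.0307,-0.2267,0],[-0.0273,-0.2267,0],[-0.0247,-0.2267,0],[-0.0227,-0.2267,0],[-0.0213,-0.2273,0],[-0.02,-0.2287,0],[-0.0187,-0.23,0],[-0.0173,-0.2313,0],[-0.016,-0.2327,0],[-0.0147,-0.234,0],[-0.0133,-0.2353,0],[-0.012,-0.2367,0],[-0.0107,-0.238,0]]' --twist '[[0,0,0],[0,0,0],[0,0,0],[0,0,0],[0,0,0],[0,0,0],[0,0,0],[0,0,0],[0,0,0],[0,0,0],[0,0,0],[0,0,0],[0,0,0],[0,0,0],[0,0,0],[0,0,0],[0,0,0],[0,0,0],[0,0,0],[0,0,0]]'

```text
t: 19.3
ee_pos: [0.5224, 0.1505, 0.0312]
orientation: [1.0, -0.025, -0.007, 0.001]
contact_force: [-11.8, 1.8, 0.9]
finger_gap: 0.0003
gripper_force: 5.9
```

In the tool's units: -4 mm / 750 = -0.0053, -3 mm / 750 = -0.004.

Request:
arm_command --fingers '[-1,-1,-1,-1]' --xyz '[[0.0013,-0.0013,0],[0.0027,-0.0027,0],[0.004,-0.004,0],[0.0053,-0.0053,0]]' --twist '[[0,0,0],[0,0,0],[0,0,0],[0,0,0]]'

```text
t: 19.63
ee_pos: [0.527, 0.1542, 0.0311]
orientation: [1.0, -0.025, -0.006, 0.001]
contact_force: [-10.5, 0.8, 0.1]
finger_gap: -0.0001
gripper_force: 5.3
```

```bash
python3 track.py | head -2; python3 - <<'E'
from h import *
p=optics.capture("scene");w=cloud(p);cv2.imwrite("pics/c1.png",cv2.resize(p["pixels"][200:330,230:420,::-1],(760,520),interpolation=cv2.INTER_CUBIC))
E
```

```text
19.6333 [0.527  0.1542 0.0311] [-10.5   0.8   0.1] [ 3.138 -0.08  -0.019]
far x@y.075 0.695 slope 0.0321 372  left y@x.6 0.1614 slope -0.0543 105
```

View pics/c1.png

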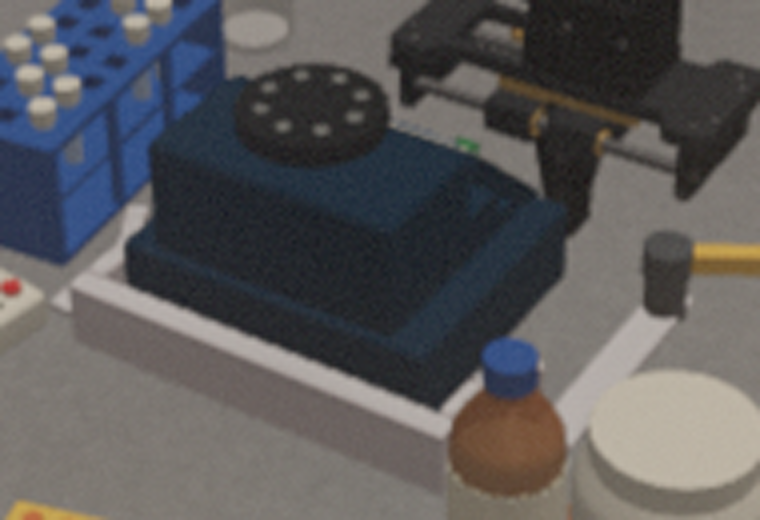

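In the tool's units: 179.8 mm / 750 = 0.2397, 173 mm / 750 = 0.2307.

Request:
arm_command --fingers '[-1,-1,-1,-1,-1,-1,-1,-1,-1,-1,-1,-1,-1,-1,-1,-1,-1,-1,-1,-1]' --xyz '[[-0.0333,0.0067,0],[-0.0427,0.06,0],[-0.0427,0.1133,0],[-0.0427,0.1667,0],[-0.0373,0.22,0],[-0.024,0.2307,0],[-0.0147,0.2307,0],[-0.0107,0.2307,0],[-0.0073,0.2307,0],[-0.0047,0.2307,0],[-0.0027,0.2307,0],[-0.0013,0.2313,0],[0,0.2323,0],[0.0013,0.2333,0],[0.0027,0.2344,0],[0.004,0.2355,0],[0.0053,0.2365,0],[0.0067,0.2376,0],[0.008,0.2387,0],[0.0093,0.2397,0]]' --twist '[[0,0,0],[0,0,0],[0,0,0],[0,0,0],[0,0,0],[0,0,0],[0,0,0],[0,0,0],[0,0,0],[0,0,0],[0,0,0],[0,0,0],[0,0,0],[0,0,0],[0,0,0],[0,0,0],[0,0,0],[0,0,0],[0,0,0],[0,0,0]]'

```text
t: 21.4
ee_pos: [0.526, -0.0218, 0.0316]
orientation: [1.0, -0.023, -0.005, -0.0]
contact_force: [-9.5, 1.3, 2.2]
finger_gap: 0.0004
gripper_force: 5.0
```

```bash
python3 track.py | head -2
```

```text
21.4 [ 0.526  -0.0218  0.0316] [-9.5  1.3  2.2] [-3.14   0.072  0.017]
far x@y.075 0.6964 slope -0.0213 371  left y@x.6 0.1592 slope 0.0129 92
```

In the tool's units: 3 mm / 750 = 0.004, 2.4 mm / 750 = 0.0032.

Request:
arm_command --fingers '[-1,-1,-1]' --xyz '[[0.0013,0.0011,0],[0.0027,0.0021,0],[0.004,0.0032,0]]' --twist '[[0,0,0],[0,0,0],[0,0,0]]'

```text
t: 21.7
ee_pos: [0.529, -0.0243, 0.0316]
orientation: [1.0, -0.023, -0.005, -0.0]
contact_force: [-9.6, 0.6, 1.7]
finger_gap: 0.0004
gripper_force: 4.9
```

```bash
python3 track.py | head -2
```

```text
21.7 [ 0.529  -0.0243  0.0316] [-9.6  0.6  1.7] [-3.14   0.072  0.017]
far x@y.075 0.6973 slope -0.0495 373  left y@x.6 0.1582 slope 0.0309 97
```

In the tool's units: -178.5 mm / 750 = -0.238, -170 mm / 750 = -0.2267.

Request:
arm_command --fingers '[-1,-1,-1,-1,-1,-1,-1,-1,-1,-1,-1,-1,-1,-1,-1,-1,-1,-1,-1,-1]' --xyz '[[-0.0333,-0.0067,0],[-0.0507,-0.06,0],[-0.0507,-0.1133,0],[-0.0507,-0.1667,0],[-0.0467,-0.22,0],[-0.04,-0.2267,0],[-0.0333,-0.2267,0],[-0.0293,-0.2267,0],[-0.026,-0.2267,0],[-0.0233,-0.2267,0],[-0.0213,-0.2267,0],[-0.02,-0.2273,0],[-0.0187,-0.2287,0],[-0.0173,-0.23,0],[-0.016,-0.2313,0],[-0.0147,-0.2327,0],[-0.0133,-0.234,0],[-0.012,-0.2353,0],[-0.0107,-0.2367,0],[-0.0093,-0.238,0]]' --twist '[[0,0,0],[0,0,0],[0,0,0],[0,0,0],[0,0,0],[0,0,0],[0,0,0],[0,0,0],[0,0,0],[0,0,0],[0,0,0],[0,0,0],[0,0,0],[0,0,0],[0,0,0],[0,0,0],[0,0,0],[0,0,0],[0,0,0],[0,0,0]]'

```text
t: 23.42
ee_pos: [0.5295, 0.1505, 0.0312]
orientation: [1.0, -0.025, -0.006, 0.001]
contact_force: [-11.2, 1.4, 1.8]
finger_gap: 0.0003
gripper_force: 5.8
```

```bash
python3 track.py | head -2
```

```text
23.4167 [0.5295 0.1505 0.0312] [-11.2   1.4   1.8] [ 3.138 -0.08  -0.02 ]
far x@y.075 0.6998 slope 0.0039 372  left y@x.6 0.1598 slope -0.01 95
```

In the tool's units: -6 mm / 750 = -0.008, -5 mm / 750 = -0.0067.

Request:
arm_command --fingers '[-1,-1,-1,-1,-1,-1]' --xyz '[[0.0013,-0.0013,0],[0.0027,-0.0027,0],[0.004,-0.004,0],[0.0053,-0.0053,0],[0.0067,-0.0067,0],[0.008,-0.008,0]]' --twist '[[0,0,0],[0,0,0],[0,0,0],[0,0,0],[0,0,0],[0,0,0]]'

```text
t: 23.97
ee_pos: [0.5365, 0.1559, 0.0312]
orientation: [1.0, -0.026, -0.006, 0.001]
contact_force: [-9.4, 0.9, 0.3]
finger_gap: 0.0004
gripper_force: 5.0
```

```bash
python3 track.py | head -2
```

```text
23.9667 [0.5365 0.1559 0.0312] [-9.4  0.9  0.3] [ 3.138 -0.08  -0.018]
far x@y.075 0.7022 slope 0.0548 376  left y@x.6 0.1621 slope -0.0664 92
```

In the tool's units: 178.4 mm / 750 = 0.2379, 174.5 mm / 750 = 0.2327.

Request:
arm_command --fingers '[-1,-1,-1,-1,-1,-1,-1,-1,-1,-1,-1,-1,-1,-1,-1,-1,-1,-1]' --xyz '[[-0.0333,0.0067,0],[-0.0453,0.06,0],[-0.0453,0.1133,0],[-0.0453,0.1667,0],[-0.04,0.22,0],[-0.028,0.232,0],[-0.0187,0.232,0],[-0.0147,0.232,0],[-0.0113,0.232,0],[-0.0087,0.232,0],[-0.0067,0.232,0],[-0.0053,0.2327,0],[-0.004,0.2336,0],[-0.0027,0.2347,0],[-0.0013,0.2357,0],[0,0.2368,0],[0.0013,0.2379,0],[0.0013,0.2379,0]]' --twist '[[0,0,0],[0,0,0],[0,0,0],[0,0,0],[0,0,0],[0,0,0],[0,0,0],[0,0,0],[0,0,0],[0,0,0],[0,0,0],[0,0,0],[0,0,0],[0,0,0],[0,0,0],[0,0,0],[0,0,0],[0,0,0]]'

```text
t: 25.52
ee_pos: [0.5289, -0.0184, 0.0313]
orientation: [1.0, -0.023, -0.006, -0.0]
contact_force: [-9.7, 0.8, 1.9]
finger_gap: 0.0005
gripper_force: 5.1
```

```bash
python3 track.py | head -2
```

```text
25.5167 [ 0.5289 -0.0184  0.0313] [-9.7  0.8  1.9] [-3.14   0.073  0.018]
far x@y.075 0.7034 slope 0.0193 376  left y@x.6 0.1604 slope -0.0304 103
```

In the tool's units: 2 mm / 750 = 0.0027, 1.6 mm / 750 = 0.0021.

Request:
arm_command --fingers '[-1,-1,-1]' --xyz '[[0.0013,0.0011,0],[0.0027,0.0021,0],[0.0027,0.0021,0]]' --twist '[[0,0,0],[0,0,0],[0,0,0]]'

```text
t: 25.82
ee_pos: [0.5303, -0.0194, 0.0312]
orientation: [1.0, -0.023, -0.006, -0.001]
contact_force: [-11.5, 1.5, 2.0]
finger_gap: 0.0007
gripper_force: 5.8
```

In the tool's units: 2 mm / 750 = 0.0027, 1.6 mm / 750 = 0.0021.

Request:
arm_command --fingers '[-1,-1,-1]' --xyz '[[0.0013,0.0011,0],[0.0027,0.0021,0],[0.0027,0.0021,0]]' --twist '[[0,0,0],[0,0,0],[0,0,0]]'

```text
t: 26.07
ee_pos: [0.5309, -0.0198, 0.0308]
orientation: [1.0, -0.023, -0.008, -0.001]
contact_force: [-13.0, 3.7, 3.8]
finger_gap: 0.0004
gripper_force: 7.3
```

```bash
python3 track.py | head -2
```

```text
26.0667 [ 0.5309 -0.0198  0.0308] [-13.    3.7   3.8] [-3.138  0.071  0.025]
far x@y.075 0.7035 slope 0.0099 402  left y@x.6 0.1595 slope -0.0169 111
```

In the tool's units: -175.2 mm / 750 = -0.2336, -172 mm / 750 = -0.2293.

Request:
arm_command --fingers '[-1,-1,-1,-1,-1,-1,-1,-1,-1,-1,-1,-1,-1,-1,-1,-1]' --xyz '[[-0.0333,-0.0067,0],[-0.0453,-0.06,0],[-0.0453,-0.1133,0],[-0.0453,-0.1667,0],[-0.04,-0.22,0],[-0.032,-0.2293,0],[-0.0253,-0.2293,0],[-0.0213,-0.2293,0],[-0.018,-0.2293,0],[-0.0153,-0.2293,0],[-0.0133,-0.2293,0],[-0.012,-0.23,0],[-0.0107,-0.2312,0],[-0.0093,-0.2324,0],[-0.008,-0.2336,0],[-0.008,-0.2336,0]]' --twist '[[0,0,0],[0,0,0],[0,0,0],[0,0,0],[0,0,0],[0,0,0],[0,0,0],[0,0,0],[0,0,0],[0,0,0],[0,0,0],[0,0,0],[0,0,0],[0,0,0],[0,0,0],[0,0,0]]'

```text
t: 27.45
ee_pos: [0.5346, 0.1505, 0.0312]
orientation: [1.0, -0.025, -0.006, 0.001]
contact_force: [-11.7, 2.2, 1.0]
finger_gap: 0.0006
gripper_force: 5.9
```

```bash
python3 track.py | head -2
```

```text
27.45 [0.5346 0.1505 0.0312] [-11.7   2.2   1. ] [ 3.139 -0.079 -0.02 ]
far x@y.075 0.7039 slope 0.0117 391  left y@x.6 0.1598 slope -0.0237 104
```

In the tool's units: 3 mm / 750 = 0.004, -2.7 mm / 750 = -0.0036.

Request:
arm_command --fingers '[-1,-1,-1,-1]' --xyz '[[0.0013,-0.0012,0],[0.0027,-0.0024,0],[0.004,-0.0036,0],[0.004,-0.0036,0]]' --twist '[[0,0,0],[0,0,0],[0,0,0],[0,0,0]]'

```text
t: 27.83
ee_pos: [0.5379, 0.153, 0.0312]
orientation: [1.0, -0.025, -0.006, 0.001]
contact_force: [-10.9, 2.2, 0.3]
finger_gap: 0.0007
gripper_force: 5.6
```

```bash
python3 track.py | head -2
```

```text
27.8333 [0.5379 0.153  0.0312] [-10.9   2.2   0.3] [ 3.139 -0.079 -0.019]
far x@y.075 0.7051 slope 0.0391 377  left y@x.6 0.1612 slope -0.0494 99
```

In the tool's units: 2 mm / 750 = 0.0027, -1.8 mm / 750 = -0.0024.

Request:
arm_command --fingers '[-1,-1,-1]' --xyz '[[0.0013,-0.0012,0],[0.0027,-0.0024,0],[0.0027,-0.0024,0]]' --twist '[[0,0,0],[0,0,0],[0,0,0]]'

```text
t: 28.13
ee_pos: [0.5393, 0.1539, 0.0311]
orientation: [1.0, -0.025, -0.007, 0.001]
contact_force: [-12.8, 0.6, 2.4]
finger_gap: 0.0008
gripper_force: 6.3
```

In the tool's units: 2 mm / 750 = 0.0027, -1.8 mm / 750 = -0.0024.

Request:
arm_command --fingers '[-1,-1,-1]' --xyz '[[0.0013,-0.0012,0],[0.0027,-0.0024,0],[0.0027,-0.0024,0]]' --twist '[[0,0,0],[0,0,0],[0,0,0]]'

```text
t: 28.38
ee_pos: [0.54, 0.1546, 0.0305]
orientation: [1.0, -0.026, -0.009, 0.002]
contact_force: [-15.1, -0.4, 2.8]
finger_gap: 0.0004
gripper_force: 7.4
```

```bash
python3 track.py | head -3
```

```text
28.3833 [0.54   0.1546 0.0305] [-15.1  -0.4   2.8] [ 3.136 -0.081 -0.027]
far x@y.075 0.7056 slope 0.0417 375  left y@x.6 0.1615 slope -0.0647 111
stop back (np.float64(0.0734), [0.7236, 0.0489], 754)
```

In the tool's units: 176.2 mm / 750 = 0.2349, 175 mm / 750 = 0.2333.

Request:
arm_command --fingers '[-1,-1,-1,-1,-1,-1,-1,-1,-1,-1,-1,-1,-1,-1]' --xyz '[[-0.0333,0.0067,0],[-0.0453,0.06,0],[-0.0453,0.1133,0],[-0.0453,0.1667,0],[-0.04,0.22,0],[-0.0293,0.2333,0],[-0.0213,0.2333,0],[-0.0173,0.2333,0],[-0.014,0.2333,0],[-0.0113,0.2333,0],[-0.0093,0.2333,0],[-0.008,0.234,0],[-0.0067,0.2349,0],[-0.0067,0.2349,0]]' --twist '[[0,0,0],[0,0,0],[0,0,0],[0,0,0],[0,0,0],[0,0,0],[0,0,0],[0,0,0],[0,0,0],[0,0,0],[0,0,0],[0,0,0],[0,0,0],[0,0,0]]'

```text
t: 29.6
ee_pos: [0.5293, -0.0163, 0.0315]
orientation: [1.0, -0.023, -0.005, -0.0]
contact_force: [-9.9, -0.5, 2.4]
finger_gap: 0.0003
gripper_force: 5.1
```

In the tool's units: 2 mm / 750 = 0.0027, 1 mm / 750 = 0.0013.

Request:
arm_command --fingers '[-1,-1,-1]' --xyz '[[0.0013,0.0007,0],[0.0027,0.0013,0],[0.0027,0.0013,0]]' --twist '[[0,0,0],[0,0,0],[0,0,0]]'

```text
t: 29.85
ee_pos: [0.5306, -0.0171, 0.0314]
orientation: [1.0, -0.023, -0.006, -0.0]
contact_force: [-12.3, 1.5, 2.3]
finger_gap: 0.0008
gripper_force: 5.8
```

```bash
python3 track.py | head -3
```

```text
29.85 [ 0.5306 -0.0171  0.0314] [-12.3   1.5   2.3] [-3.14   0.072  0.019]
far x@y.075 0.706 slope 0.0312 376  left y@x.6 0.1605 slope -0.0435 108
stop back (np.float64(0.0734), [0.7236, 0.0499], 760)
```

Request:
arm_command --fingers '[-1,-1,-1]' --xyz '[[0.0013,0.0004,0],[0.0027,0.0008,0],[0.0027,0.0008,0]]' --twist '[[0,0,0],[0,0,0],[0,0,0]]'

```text
t: 30.15
ee_pos: [0.5312, -0.0174, 0.0309]
orientation: [1.0, -0.023, -0.008, -0.0]
contact_force: [-13.6, 1.3, 3.3]
finger_gap: 0.0004
gripper_force: 7.0
```

```bash
python3 track.py | head -3
```

```text
30.15 [ 0.5312 -0.0174  0.0309] [-13.6   1.3   3.3] [-3.14   0.072  0.024]
far x@y.075 0.7059 slope 0.0338 357  left y@x.6 0.1607 slope -0.0487 98
stop back (np.float64(0.0739), [0.7237, 0.0508], 748)
```

Request:
arm_command --fingers '[-1,-1,-1,-1,-1,-1,-1,-1,-1,-1,-1,-1,-1,-1,-1]' --xyz '[[-0.0333,-0.0067,0],[-0.0453,-0.06,0],[-0.0453,-0.1133,0],[-0.0453,-0.1667,0],[-0.04,-0.22,0],[-0.032,-0.232,0],[-0.024,-0.232,0],[-0.02,-0.232,0],[-0.0167,-0.232,0],[-0.014,-0.232,0],[-0.012,-0.232,0],[-0.01,-0.2327,0],[-0.008,-0.2336,0],[-0.006,-0.2347,0],[-0.006,-0.2347,0]]' --twist '[[0,0,0],[0,0,0],[0,0,0],[0,0,0],[0,0,0],[0,0,0],[0,0,0],[0,0,0],[0,0,0],[0,0,0],[0,0,0],[0,0,0],[0,0,0],[0,0,0],[0,0,0]]'

```text
t: 31.45
ee_pos: [0.5382, 0.1543, 0.032]
orientation: [1.0, -0.025, -0.004, 0.001]
contact_force: [-9.0, -0.7, 2.5]
finger_gap: 0.0005
gripper_force: 4.5
```

In the tool's units: 2 mm / 750 = 0.0027, -1.6 mm / 750 = -0.0021.

Request:
arm_command --fingers '[-1,-1,-1]' --xyz '[[0.0013,-0.0011,0],[0.0027,-0.0021,0],[0.0027,-0.0021,0]]' --twist '[[0,0,0],[0,0,0],[0,0,0]]'

```text
t: 31.7
ee_pos: [0.539, 0.1548, 0.0315]
orientation: [1.0, -0.025, -0.006, 0.002]
contact_force: [-10.6, -2.9, 2.7]
finger_gap: 0.0004
gripper_force: 5.9
```

In the tool's units: 2 mm / 750 = 0.0027, -1.6 mm / 750 = -0.0021.

Request:
arm_command --fingers '[-1,-1,-1]' --xyz '[[0.0013,-0.0011,0],[0.0027,-0.0021,0],[0.0027,-0.0021,0]]' --twist '[[0,0,0],[0,0,0],[0,0,0]]'

```text
t: 31.95
ee_pos: [0.5396, 0.1551, 0.0309]
orientation: [1.0, -0.026, -0.007, 0.003]
contact_force: [-14.4, -4.2, 2.4]
finger_gap: 0.0002
gripper_force: 7.4
```

```bash
python3 track.py | head -3
```

```text
31.95 [0.5396 0.1551 0.0309] [-14.4  -4.2   2.4] [ 3.134 -0.08  -0.023]
far x@y.075 0.7062 slope 0.042 381  left y@x.6 0.161 slope -0.051 95
stop back (np.float64(0.074), [0.7235, 0.0494], 754)
```

In the tool's units: -149 mm / 750 = -0.1987, -120 mm / 750 = -0.16.

Request:
arm_command --fingers '[-1,-1,-1,0,0,0,0,0]' --xyz '[[-0.02,0,0],[-0.0533,0,-0.0067],[-0.0667,0,-0.06],[-0.08,-0.0267,-0.1067],[-0.0853,-0.08,-0.1467],[-0.0853,-0.1333,-0.16],[-0.0853,-0.1987,-0.16],[-0.0853,-0.1987,-0.16]]' --twist '[[0,0,0],[0,0,0],[0,0,0],[0,0,0],[0,0,0],[0,0,0],[0,0,0],[0,0,0]]'

```text
t: 32.67
ee_pos: [0.4899, 0.3177, 0.156]
orientation: [1.0, -0.022, 0.002, -0.003]
contact_force: [-0.6, 1.3, -0.2]
finger_gap: 0.0259
gripper_force: 0.0
```

```bash
cat > chk.py <<'E'
from fit import *
o=monitor.get_obs();print(o["t"],o["ee_pos"].round(4),o["finger_gap"])
def circ(q,r):
    f=least_squares(lambda p:np.hypot(q[:,0]-p[0],q[:,1]-p[1])-r,q[:,:2].mean(0),loss='soft_l1',f_scale=.001);return f.x.round(4)
for n in("scene","side"):
    p=optics.capture(n);w=cloud(p).reshape(-1,3);w=w[~np.isnan(w[:,0])]
    try:
        if n=="scene": print("far",line(w,(.045,.056),(.68,.73),(-.01,.15),0),"stop back",line(w,(.008,.034),(.71,.74),(-.03,.17),0))
        else:
            f=line(w,(.015,.055),(.53,.57),(.01,.12),0);print("rear",f,"-> rear@.075",f[1][0]+f[1][1]*(.075-f[0]))
            print("stop top d",line(w,(.036,.043),(.70,.74),(.0,.15),0))
        print("left",line(w,(.042,.054),(.58,.69),(.145,.185),0,'y'))
    except Exception as e: print(e)
    hsv=cv2.cvtColor(p["pixels"],cv2.COLOR_RGB2HSV).reshape(-1,3);ww=cloud(p).reshape(-1,3)
    k=ww[((hsv[:,0]<8)|(hsv[:,0]>172))&(hsv[:,1]>150)];k=k[(k[:,2]>.05)&(k[:,2]<.085)&(k[:,0]>.4)&(k[:,0]<.56)&(k[:,1]>.08)&(k[:,1]<.35)]
    if len(k)>5: print("knob",circ(k,.009),len(k),k.max(0).round(3))
    pc=ww[(ww[:,2]>.05)&(ww[:,2]<.075)&(abs(ww[:,0]-.538)<.025)&(abs(ww[:,1]-.222)<.025)]
    if len(pc)>5: print("post", pc[:,:2].min(0).round(3),pc[:,:2].max(0).round(3),len(pc))
    save(p,n+"_chk.png")
E
python3 chk.py
```

```text
32.6667 [0.4899 0.3177 0.156 ] 0.025896896221706198
far (np.float64(0.0744), [0.7064, 0.0477], 358) stop back (np.float64(0.0746), [0.7236, 0.0507], 744)
left (np.float64(0.6378), [0.1591, -0.0506], 136)
knob [0.4934 0.3094] 43 [0.507 0.317 0.085]
rear (np.float64(0.0455), [0.5483, 0.0527], 156) -> rear@.075 0.54985465
stop top d (np.float64(0.1377), [0.7224, -0.0739], 37)
Initial guess is outside of provided bounds
knob [0.4931 0.3087] 125 [0.495 0.319 0.085]fit.py:6: RuntimeWarning: Mean of empty slice.
  u0=q[:,i].mean()
  ret = ret.dtype.type(ret / rcount)
fit.py:7: RuntimeWarning: Mean of empty slice.
  r=least_squares(lambda p:p[0]+p[1]*(q[:,i]-u0)-q[:,j],[q[:,j].mean(),0],loss='soft_l1',f_scale=.001)
```

In the tool's units: 91 mm / 750 = 0.1213, 65 mm / 750 = 0.0867.

Request:
arm_command --fingers '[0,0,0,0,-1,-1,-1,-1,-1,-1]' --squeeze 8 --xyz '[[0.0013,0.004,0.04],[0.0013,0.004,0.0867],[0.0013,0.004,0.1213],[0.0013,0.004,0.1213],[0.0013,0.004,0.1213],[0.0013,0.004,0.1213],[0.0013,0.004,0.1213],[0.0013,0.004,0.1213],[0.0013,0.004,0.1213],[0.0013,0.004,0.1213]]' --twist '[[0,0,0],[0,0,0],[0,0,0],[0,0,0],[0,0,0],[0,0,0],[0,0,0],[0,0,0],[0,0,0],[0,0,0]]'

```text
t: 33.6
ee_pos: [0.4917, 0.3093, 0.0644]
orientation: [1.0, -0.024, 0.001, -0.001]
contact_force: [-0.4, 1.3, 4.1]
finger_gap: 0.0174
gripper_force: 8.0
```

```bash
python3 -c "
import numpy as np
f=lambda p:np.array([-np.sin(p),np.cos(p)])*100
for p in np.linspace(.473,3.12,21)[1:]:
    d=f(p)-f(.473);print([round(float(.9988*d[0]-.05*d[1])),round(float(-.05*d[0]-.9988*d[1])),0],end=', ')"
```

```text
[-11, 7, 0], [-21, 16, 0], [-30, 26, 0], [-37, 37, 0], [-43, 49, 0], [-47, 62, 0], [-49, 75, 0], [-50, 88, 0], [-49, 101, 0], [-46, 114, 0], [-42, 126, 0], [-36, 138, 0], [-28, 149, 0], [-19, 159, 0], [-9, 167, 0], [2, 174, 0], [14, 180, 0], [27, 184, 0], [40, 186, 0], [53, 187, 0],
```

In the tool's units: 187 mm / 750 = 0.2493, 184 mm / 750 = 0.2453.

Request:
arm_command --fingers '[-1,-1,-1,-1,-1,-1,-1,-1,-1,-1,-1,-1,-1,-1,-1,-1,-1,-1,-1,-1]' --xyz '[[-0.0147,0.0093,0],[-0.028,0.0213,0],[-0.04,0.0347,0],[-0.0493,0.0493,0],[-0.0573,0.0653,0],[-0.0627,0.0827,0],[-0.0653,0.1,0],[-0.0667,0.1173,0],[-0.0653,0.1347,0],[-0.0613,0.152,0],[-0.056,0.168,0],[-0.048,0.184,0],[-0.0373,0.1987,0],[-0.0253,0.212,0],[-0.012,0.2227,0],[0.0027,0.232,0],[0.0187,0.24,0],[0.036,0.2453,0],[0.048,0.2473,0],[0.0587,0.2493,0]]' --twist '[[0,0,0],[0,0,0],[0,0,0],[0,0,0],[0,0,0],[0,0,0],[0,0,0],[0,0,0],[0,0,0],[0,0,0],[0,0,0],[0,0,0],[0,0,0],[0,0,0],[0,0,0],[0,0,0],[0,0,0],[0,0,0],[0,0,0],[0,0,0]]'

```text
t: 35.27
ee_pos: [0.5269, 0.1203, 0.063]
orientation: [1.0, -0.024, 0.0, -0.001]
contact_force: [-1.9, 7.7, 5.7]
finger_gap: 0.0175
gripper_force: 8.0
```

In the tool's units: 8 mm / 750 = 0.0107, 6 mm / 750 = 0.008.

Request:
arm_command --fingers '[-1,-1,-1,-1]' --xyz '[[0.004,0,0],[0.008,0,0],[0.0107,0,0],[0.0107,0,0]]' --twist '[[0,0,0],[0,0,0],[0,0,0],[0,0,0]]'

```text
t: 35.6
ee_pos: [0.5312, 0.1201, 0.0619]
orientation: [1.0, -0.024, -0.003, -0.0]
contact_force: [-7.6, 5.3, 6.8]
finger_gap: 0.018
gripper_force: 8.0
```

```bash
python3 chk.py 2>/dev/null; python3 -c "
import cv2;a=cv2.imread('pics/side_chk.png')[140:330,180:430];cv2.imwrite('pics/c2.png',cv2.resize(a,(750,570),interpolation=cv2.INTER_CUBIC))"
```

```text
35.6 [0.5312 0.1201 0.0619] 0.017967927713792426
far (np.float64(0.0754), [0.7066, 0.0476], 352) stop back (np.float64(0.0735), [0.7236, 0.0498], 763)
left (np.float64(0.6355), [0.1593, -0.0526], 133)
knob [0.5336 0.1211] 61 [0.547 0.129 0.085]
rear (np.float64(0.0448), [0.5483, 0.0516], 37) -> rear@.075 0.54985832
stop top d (np.float64(0.1351), [0.7226, -0.0181], 37)
left (np.float64(0.6349), [0.1581, -0.0535], 198)
knob [0.5156 0.1202] 23 [0.526 0.125 0.078]
```

View pics/c2.png

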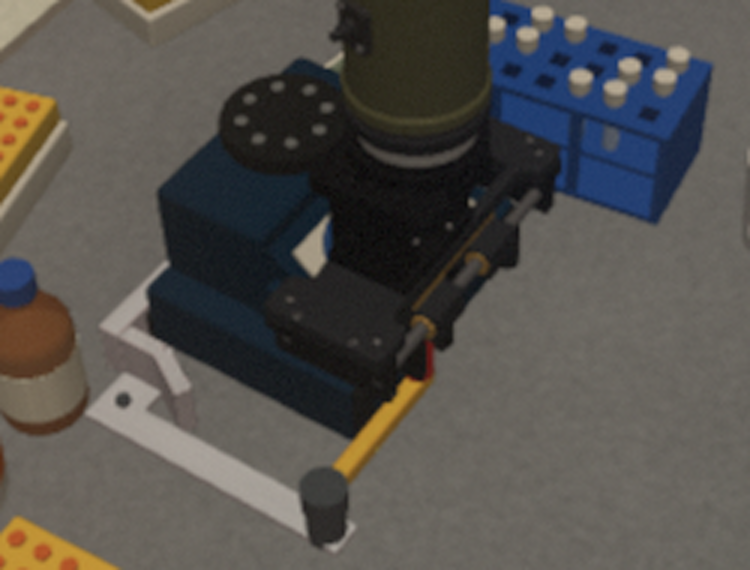

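In the tool's units: -110 mm / 750 = -0.1467, -90 mm / 750 = -0.12.

Request:
arm_command --fingers '[-1,-0.3,-0.3,-0.3,-0.3,-0.3,-0.3,-0.3,-0.3,-0.3]' --xyz '[[-0.0027,0,0],[-0.004,0,0],[-0.004,0,0],[-0.004,0,0],[-0.004,0,-0.0267],[-0.004,0,-0.0733],[-0.02,0,-0.12],[-0.0667,0,-0.1467],[-0.08,0,-0.1467],[-0.08,0,-0.1467]]' --twist '[[0,0,0],[0,0,0],[0,0,0],[0,0,0],[0,0,0],[0,0,0],[0,0,0],[0,0,0],[0,0,0],[0,0,0]]'

```text
t: 36.53
ee_pos: [0.4727, 0.121, 0.1737]
orientation: [1.0, -0.024, 0.001, 0.0]
contact_force: [-0.2, -0.3, -0.4]
finger_gap: 0.0303
gripper_force: 0.0
```

```bash
python3 chk.py 2>/dev/null
```

```text
36.5333 [0.4727 0.121  0.1737] 0.030269021028020097
far (np.float64(0.0757), [0.7066, 0.0493], 352) stop back (np.float64(0.0743), [0.7235, 0.0507], 753)
left (np.float64(0.6352), [0.1591, -0.0515], 133)
knob [0.534  0.1202] 54 [0.545 0.13  0.085]
rear (np.float64(0.0746), [0.5499, 0.0536], 193) -> rear@.075 0.5499214400000001
stop top d (np.float64(0.1351), [0.7219, -0.0506], 39)
left (np.float64(0.6345), [0.158, -0.0506], 202)
knob [0.5328 0.1194] 117 [0.539 0.13  0.085]
```

```bash
python3 -c "
from station import job
print(job.job_done())"
```

```text
the job is handed in; nothing more can be done
None
```

I walked the mixer square against the dock's stop, swung the keeper to its end stop, let go and backed the arm clear. I handed the job in at about 36.5 s; no verdict came back, but the last camera check showed the mixer square and home and the keeper closed, and the highest force I read while pushing was about 16 N.

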